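# Clear the tea box and hold its lid open for restocking

## Robot

A 6-joint arm with a two-finger parallel gripper is mounted at the origin on a cart in front of the work surface, level with it; the furniture and walls round the work are solid. World frame = base frame: x ahead of the robot, y to its left, z up, the work surface at z = 0. Lengths are in mm, angles in rad, forces in N, time in s.
With the tool pointing down it reaches from about 350 to 875 mm from the base axis. Payload 4.2 kg.
Tool frame: the origin (TCP) lies at the very end of the fingers, on their centre line; the grasp point (between the pads) lies 19 mm behind it; z points along the fingers, y is the line along which they close (so a half turn about z gives the same grasp; the last joint's range is limited). The gripper opens to 85 mm and grips with 20 to 120 N. Pads are 22 mm wide; open, the fingers measure 114 mm over their backs; the gripper's body (76 mm by 85 mm) begins 54 mm behind the grasp point. The pads swing forward as they close: fully open they stand 13 mm farther back than shut.
Start: joints at [1.599, 0.385, 0.008, 0, -1.194, -0.259], TCP at [142.941, 608.413, 209.212] pointing down, gripper open.
Joint ranges: [-3.14, 3.14], [-1.21, 2.06], [-1.07, 1.41], [-3.16, 2.05], [-2.99, -0.16], [-3.1, 3.1]. Speed limits (rad/s): [2.79, 2.79, 3.14, 3.14, 3.14, 3.14].

## Interface

Orientations are given as a unit quaternion [x, y, z, w].
In Python, from bench import arm, optics gives the robot as it stands. The module is installed in compiled form; this text tells all that it offers.
- The arm moves only by the tool step_arm, never from a script. Its argument "motion" is a list of rows, each an object with "dr": the turn, a rotation vector about the tool's x, y, z in units of 8 degrees (1.0 is 8 degrees), a list of three; "slide": the shift along the tool's x, y, z in mm, a list of three; "jaw": the finger opening in mm, from 0 to 85.4. A call has exactly 8 rows; each row is the pose to reach, as a shift and turn from the pose commanded when the call began, along the tool's axes at that moment; what a row does not reach only later rows make up. A row lasts 1/8 s, in which the tool goes at most 62.5 mm and 10.7 degrees, less where a joint would pass 70% of its speed; a pose out of reach is approached as far as the arm can. A call with a gripper value outside its range is refused whole. The fingers move at their own pace and stop on an object; the grip force is fixed at half the most. Time passes only in rows, so rows that repeat a pose let the fingers close, or fill a call up. It gives the time, the measured TCP pose, the force, the opening and the grip force at its end, in the units of the state.
- arm.read_state(): the state, without advancing time (a new reading comes with each control period).
- optics.get_image(name): name is "side" or "top" or "wrist"; returns the picture (480x640x3 uint8, blue, green, red); there is no depth.
- optics.camera_info(name): a dict with "camera_matrix" (3x3 intrinsics, pixels), "view" (4x4, takes a point from world to camera coordinates); the wrist camera has in their place "T_tool_cam" (4x4, takes a point from camera to tool coordinates, whose origin is the TCP and whose axes are the flange's). Camera axes: x right, y up, looking along -z (the intrinsics and any distortion apply to the point x, -y, -z); pixel columns grow to the right and rows downward; lengths in mm; the calibration is good to about 2 mm. A picture is of the moment at which its call begins: read the wrist's pose just before it. camera_info takes no time and is no camera call.
- arm.job_done(): hands the job in; it is judged then, once.
The state is a dict: "clock": time; "joints": joint angles; "joint_vel": joint speeds; "joint_efforts": joint torques, N m; "position": TCP position; "ee_rot": TCP orientation; "contact_force": force on the tool from outside, world axes, zero at the start; "wrist_torque": the same for the moment, N m; "gripper_width": finger opening in mm; "grasp_force": force on a finger pad.
Only numpy, scipy, OpenCV 4.12 (cv2) and the standard library are available. Lean on these libraries where they do the work, as an engineer would, in place of code of your own. Each camera call takes 0.05 s, during which the arm holds its last target. There are 200 camera calls.

## Task

The tea box is about to be restocked, but a small metal pail has been left standing on its lid. Hang the pail by its handle in the crook of the hook on the counter stand and let go of it, then raise the box's lid by the knob on its front to 60 degrees from closed and keep holding the knob there: the lid falls shut if let go, so finish with it still held in the gripper. Leave the goods round about where they are.

Things in the scene. Friction and masses are not known exactly. Their poses are not given: they have to be found in the camera images.
- pail: small empty galvanised pail, about 0.12 kg: 52 mm across at the foot, 67 mm at the rim, 64 mm high, with a rigid upright handle that does not fold. Origin at the centre of the underside, z up; the handle's arch lies in its y-z plane, 83 mm wide and 134 mm high over all. It starts upright on the tea box's closed lid. Smaller than the display buckets, and the only empty one.
- pail_grip (a point): middle of the pail's wooden grip, the straight round bar at the top of the handle: 9 mm thick, 66 mm long along the pail's y axis, its centre line 130 mm above the pail's underside and 66 mm above its rim. The bar can be pinched to one side of its middle, which leaves the middle free for the hook.
- hook_stand: counter stand that does not move: turned wooden foot 116 mm across and 26 mm high, upright steel rod 10 mm thick at its centre, 263 mm high with its end knob, and one steel hook. Origin under the centre of the foot, z up; the hook reaches out from the rod along the stand's own -x axis, its wire lying in the stand's x-z plane.
- hook_crook (a point): where the middle of the pail's bar lies when hung: in the crook, 70 mm out from the rod, 218.5 mm above the table, just over the 6 mm wire. Towards the rod the wire rises 14 mm and runs level; outwards it turns up to a 10 mm ball tip, 90 mm out, top 238 mm above the table. The crook is open from above, about 25 mm wide at the top; the bar lies across the wire, along the stand's y.
- tea_box: wooden box with a hinged lid, fixed to the table: 100 mm deep (x), 170 mm wide (y), 81 mm high with the lid closed. Origin at the centre of the underside, front towards its own -x, z up; the lid's hinge runs along y at the back. The lid is 18 mm high, its front face 51 mm in front of the origin and its top 81 mm above the table.
- lid_hinge (a point): middle of the lid's hinge line, at the back of the tea box: 51 mm behind the box's origin (+x), 62.5 mm above the table. It does not move.
- knob_grip (a point): centre of the head of the brass knob on the middle of the lid's front face; moves with the lid. Head 20 mm across, 14 to 32 mm out from the face, on a 10 mm neck. Lid closed: 22 mm out from the face, 71.5 mm above the table, 124 mm before the hinge line and 9 mm above it. Pinch it from above with fingers that close along the box's y; it turns between them as the lid rises.
- tea_box_lid (a joint): opening angle of the lid in rad: 0 closed, 1.047 = 60 degrees, growing as the front rises and swings back over the hinge, to 1.83 at most. The lid (about 0.15 kg with its knob) falls shut by its weight when let go at 60 degrees or less; there is no spring and little friction.
- price_card: small blank card in a wooden foot, 20 x 75 x 61 mm, loose; leave it. Origin at the centre of its underside
- soap_2: wrapped bar of soap, 53 x 78 x 25 mm, loose; leave it. Origin at the centre of its underside
- balm_tin_1: flat round tin, 54 mm across and 21 mm high, loose; leave it. Origin at the centre of its underside
- rubber_stamp: rubber stamp with a turned wooden handle, 30 x 42 x 66 mm, loose; leave it. Origin at the centre of its underside
Things that resemble listed ones, but are neither listed nor needed, are in the scene too. What is shaped like the pail but blue is not meant.

How it is judged (in metres and radians):
On the way, in this order (a step that is already met when the one before it is completed fails the run):
1. the pail hangs by its bar in the hook's crook, let go and still, and the lid is still down (distance between pail_grip and hook_crook below 0.03 m and contact force between pail and hook_stand above 0.3 N and contact force between pail and the arm below 0.05 N and contact force between pail and the fingers below 0.05 N and angle between pail's own z axis and vertical below 0.35 rad and value of joint tea_box_lid below 0.15 rad), for 0.2 s.
2. the lid is held by its knob at 60 degrees, within 7 degrees (value of joint tea_box_lid between 0.925 and 1.169 rad and contact force between any of lid_knob_c0, lid_knob_c1, lid_knob_c2 and the fingers above 0.5 N), for 0.2 s.
At the end, for the whole second after the job is handed in: The fingers hold the knob with the lid still at 60 degrees, within 7, and nothing else touches the box. The pail hangs still and untouched from the hook: middle of its bar within 30 mm of its place in the crook, upright within 20 degrees. Goods round about moved less than 30 mm (all of step 2 and velocity of joint tea_box_lid between -0.1 and 0.1 rad/s and contact force between tea_box and pail below 0.05 N and contact force between pail and the fingers below 0.05 N and contact force between pail and the arm below 0.05 N and contact force between pail and hook_stand above 0.3 N and distance between pail_grip and hook_crook below 0.03 m and angle between pail's own z axis and vertical below 0.35 rad and linear speed of pail below 0.06 m/s and contact force between tea_box and price_card below 0.05 N and contact force between tea_box and soap_2 below 0.05 N and contact force between tea_box and balm_tin_1 below 0.05 N and contact force between tea_box and rubber_stamp below 0.05 N); the arm keeps its last pose, push and grip.
It fails at once if the pail is dropped or tipped over (more than 50 degrees, or its foot below 50 mm) (angle between pail's own z axis and vertical above 0.87 rad or height (world z) of pail below 0.05 m).
It fails at once if goods round about are moved by more than 30 mm (distance of any of price_card, soap_2, balm_tin_1, rubber_stamp from where it was at the start of the episode above 0.03 m).
It also fails if it takes over 58 s, if anything falls off the work surface, if the arm or the gripper's body presses on something with over 40 N, if the wrist force passes 120 N, or if a joint passes its speed limit or range.

## Working session

There is one attempt and no reset: what is moved stays moved. The work goes in short steps, Python scripts to look and compute and a tool call to move; the robot and the scene stay as the last step left them, time stands still between calls to the robot, and variables do not carry over. Pictures are saved under pics/ and viewed, at most 10 in all, crops included, and the job is handed in when it is done.

Besides the shell and the picture viewer there is one more tool, called after "Request:" by a JSON object that holds its "name" and its "arguments", one argument or row to a line. step_arm: Moves the arm, as the interface text tells. Its arguments: {"type":"object","properties":{"motion":{"type":"array","items":{"type":"object","properties":{"dr":{"type":"array","items":{"type":"number"}},"slide":{"type":"array","items":{"type":"number"}},"jaw":{"type":"number"}}}}},"required":["motion"]}

```bash
mkdir -p pics && python3 - <<'E'
from bench import arm, optics
import cv2, numpy as np
np.set_printoptions(precision=4,suppress=True)
s=arm.read_state();print({k:np.round(v,3) for k,v in s.items()})
for n in ("side","top","wrist"):
    cv2.imwrite(f"pics/{n}0.png",optics.get_image(n)); print(n,optics.camera_info(n))
E
```

```text
{'clock': np.float64(0.0), 'joints': array([ 1.599,  0.386,  0.007, -0.   , -1.194, -0.259]), 'joint_vel': array([-0.001, -0.002,  0.001,  0.001,  0.001,  0.001]), 'joint_efforts': array([  0.   , -39.23 ,  18.84 ,   4.186,  -0.005,  -0.   ]), 'position': array([142.824, 607.808, 208.096]), 'ee_rot': array([ 0.993, -0.115, -0.   ,  0.001]), 'contact_force': array([-0.079, -0.374, -0.384]), 'wrist_torque': array([-0.047, -0.047,  0.022]), 'grasp_force': np.float64(0.0), 'gripper_width': np.float64(85.571)}
side {'camera_matrix': array([[607.2565,   0.    , 316.2681],
       [  0.    , 607.2565, 237.3514],
       [  0.    ,   0.    ,   1.    ]]), 'view': array([[    0.9549,    -0.2958,     0.0251,  -534.8136],
       [    0.1038,     0.4118,     0.9053,  -177.2177],
       [   -0.2781,    -0.8619,     0.4239, -1524.4302],
       [    0.    ,     0.    ,     0.    ,     1.    ]])}
top {'camera_matrix': array([[456.3425,   0.    , 337.5079],
       [  0.    , 456.3425, 235.3327],
       [  0.    ,   0.    ,   1.    ]]), 'view': array([[   -0.0152,    -0.9998,    -0.0124,   -51.4852],
       [    0.9832,    -0.0172,     0.1816,  -543.5939],
       [   -0.1817,    -0.0095,     0.9833, -1289.676 ],
       [    0.    ,     0.    ,     0.    ,     1.    ]])}
wrist {'camera_matrix': array([[378.9989,   0.    , 323.8419],
       [  0.    , 378.9989, 242.2204],
       [  0.    ,   0.    ,   1.    ]]), 'T_tool_cam': array([[   0.0009,    0.956 ,    0.2934,   76.336 ],
       [   1.    ,   -0.0007,   -0.001 ,    0.579 ],
       [  -0.0008,    0.2934,   -0.956 , -164.2562],
       [   0.    ,    0.    ,    0.    ,    1.    ]])}
```

View pics/side0.png

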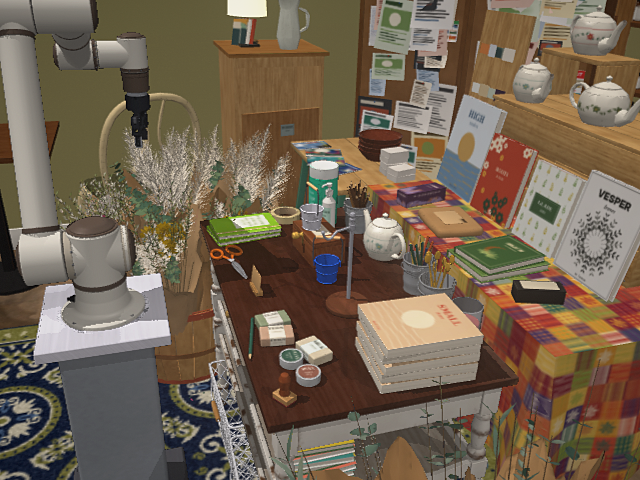

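View pics/top0.png

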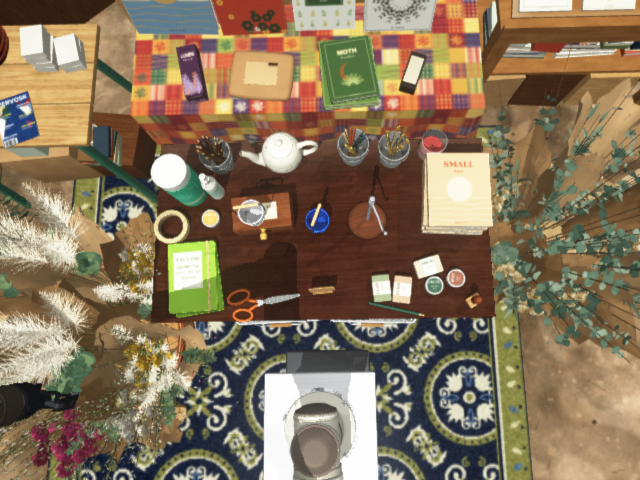

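The pail could be confused with several things in the top view: the grey pail on the box lid (252,212), the blue pail (317,218), and the filled buckets (216,152), (353,148), (393,150) and (433,145). I choose the grey one on the lid and check it in a close crop.

```bash
cat > h.py <<'E'
import numpy as np, cv2
from bench import arm, optics
from scipy.spatial.transform import Rotation as R
np.set_printoptions(precision=1,suppress=True)
def cam(n, st=None):
    c=optics.camera_info(n); K=np.array(c["camera_matrix"])
    if "view" in c: V=np.array(c["view"])
    else:
        T=np.eye(4); T[:3,:3]=R.from_quat(st["ee_rot"]).as_matrix(); T[:3,3]=st["position"]
        V=np.linalg.inv(T@np.array(c["T_tool_cam"]))
    return K,V
def proj(n,P,st=None):
    K,V=cam(n,st); p=(np.atleast_2d(P)@V[:3,:3].T+V[:3,3])*[1,-1,-1]; p=p@K.T
    return p[:,:2]/p[:,2:]
def ray(n,uv,st=None):
    K,V=cam(n,st); d=np.linalg.inv(K)@[*uv,1]*[1,-1,-1]
    return -V[:3,:3].T@V[:3,3], V[:3,:3].T@d
def atz(n,uv,z,st=None):
    o,d=ray(n,uv,st); return o+d*(z-o[2])/d[2]
E
python3 - <<'E'
import cv2,numpy as np
t=cv2.imread("pics/top0.png");s=cv2.imread("pics/side0.png")
a=cv2.resize(t[170:250,220:400],(800,356),interpolation=cv2.INTER_CUBIC) 
cv2.imwrite("pics/c1.png",a)
b=cv2.resize(s[190:325,270:410],(622,600),interpolation=cv2.INTER_CUBIC); cv2.imwrite("pics/c2.png",b)
E
```

```text
(no output)
```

View pics/c1.png

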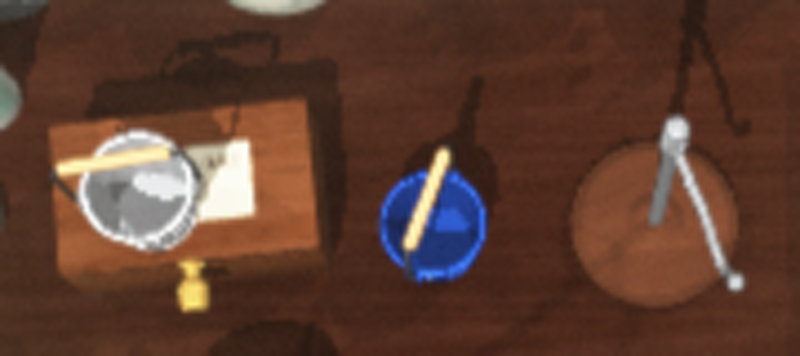

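View pics/c2.png

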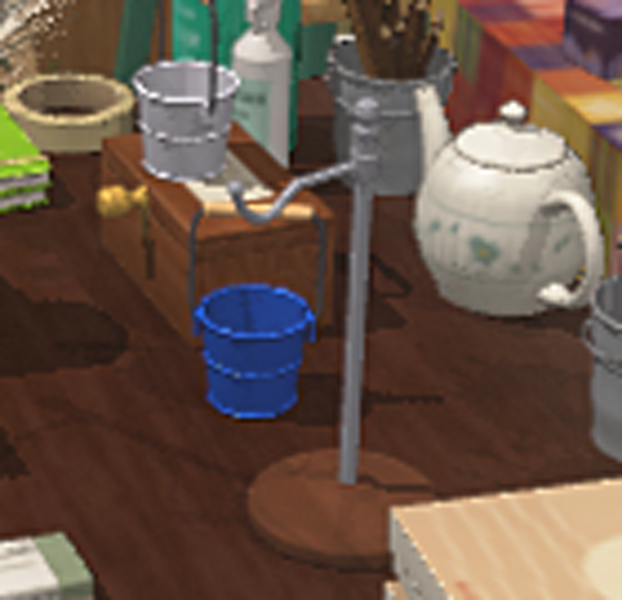

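The crops confirm the choice: the grey pail is on the box lid, with its bar running from (60,168) to (170,155) in c1. In the same crop the knob is at (193,288), the hook ball at (736,283), the rod top at (677,130) and the foot centre at (655,224).

```bash
python3 - <<'E'
from h import *
def px(u,v): return (220+u/4.4444-.4,170+v/4.45-.4)
P={}
for k,u,v,z in [("barL",57,169,211),("barR",170,155,211),("knob",193,290,71.5),("rodtop",677,130,258),("ball",736,283,233),("foot",655,224,26),
 ("lidBL",50,127,81),("lidBR",308,98,81),("lidFR",322,247,81),("lidFL",62,274,81),("rim",140,191,145),("bluebarA",408,248,130),("bluebarB",444,152,130)]:
    P[k]=atz("top",px(u,v),z); print(k,P[k])
def a(p): return np.degrees(np.arctan2(p[1],p[0]))
print("box yaw from back edge",a(P["lidBL"]-P["lidBR"])-90, "bar",a(P["barL"]-P["barR"])-90,"len",np.linalg.norm(P["barL"]-P["barR"]))
h=P["ball"]-P["rodtop"]; print("hook dir",a(h),np.linalg.norm(h[:2]), "side:")
for k,(u,v) in dict(ball=(237,190),top=(366,110),barc=(213,-1)).items(): pass
print("side proj", {k:proj("side",P[k])[0] for k in ("ball","rodtop","knob","foot")})
print("side seen ball",270+237/4.443,190+190/4.444,"top",270+366/4.443,190+108/4.444,"knob",270+117/4.443,190+200/4.444)
print("fingers",)
s=arm.read_state();print(R.from_quat(s["ee_rot"]).as_matrix())
E
```

```text
barL [591.3 211.4 211. ]
barR [598.6 145.  211. ]
knob [544.  154.8  71.5]
rodtop [ 595.6 -150.   258. ]
ball [ 512.1 -182.6  233. ]
foot [ 592.5 -149.3   26. ]
lidBL [652.6 248.7  81. ]
lidBR [669.1  79.3  81. ]
lidFR [569.1  69.8  81. ]
lidFL [554.2 238.3  81. ]
rim [593.  175.7 145. ]
bluebarA [557.2  10.7 130. ]
bluebarB [618.3 -12.2 130. ]
box yaw from back edge 5.563641050283934 bar 6.225120658434136 len 66.7901654385573
hook dir -158.65456954985478 89.62999762621926 side:
side proj {'ball': array([322.3, 232.3]), 'rodtop': array([351.7, 213.7]), 'knob': array([296. , 234.7]), 'foot': array([346. , 297.6])}
side seen ball 323.34233625928425 232.75427542754275 top 352.3767724510466 214.3024302430243 knob 296.3335584064821 235.00450045004501
fingers
[[ 1.  -0.2 -0. ]
 [-0.2 -1.  -0. ]
 [ 0.   0.  -1. ]]
```

```bash
cat >> h.py <<'E'
def go(p,yaw):
    "slide (mm) and dr (8deg units) from the present pose to TCP p, tool down, tool-x yaw in deg"
    s=arm.read_state(); M=R.from_quat(s["ee_rot"]).as_matrix()
    y=np.radians(yaw); T=np.array([[np.cos(y),np.sin(y),0],[np.sin(y),-np.cos(y),0],[0,0,-1]])
    print("t",round(float(s["clock"]),2),"at",s["position"],"slide",M.T@(np.array(p)-s["position"]),"dr",np.round(np.degrees(R.from_matrix(M.T@T).as_rotvec())/8,2))
E
python3 -c "
from h import *
go([597,157,290],-83.8)"
```

```text
t 0.15 at [142.8 608.  208.4] slide [545.3 335.2 -81. ] dr [ 0.  -0.   8.8]
```

Request:
{"name": "step_arm", "arguments": {
  "motion": [
    {"slide": [30,20,-50],"dr": [0,0,1],"jaw": 60},
    {"slide": [80,50,-81],"dr": [0,0,2],"jaw": 60},
    {"slide": [135,83,-81],"dr": [0,0,3.2],"jaw": 60},
    {"slide": [190,117,-81],"dr": [0,0,4.4],"jaw": 60},
    {"slide": [243,150,-81],"dr": [0,0,5.6],"jaw": 60},
    {"slide": [296,183,-81],"dr": [0,0,6.8],"jaw": 60},
    {"slide": [350,215,-81],"dr": [0,0,8],"jaw": 60},
    {"slide": [403,248,-81],"dr": [0,0,8.8],"jaw": 60}
  ]
}}

```text
clock: 1.15
position: [474.6, 278.1, 290.1]
ee_rot: [0.744, -0.668, -0.0, 0.0]
contact_force: [0.8, 0.1, -0.9]
gripper_width: 59.8
grasp_force: 0.0
```

```bash
python3 -c "
from h import *
go([597,157,290],-83.8)"
```

```text
t 1.15 at [474.6 278.1 290.1] slide [ 133.6 -108.7    0.1] dr [ 0.  0. -0.]
```

Request:
{"name": "step_arm", "arguments": {
  "motion": [
    {"slide": [45,-36,0],"dr": [0,0,0],"jaw": 60},
    {"slide": [90,-73,0],"dr": [0,0,0],"jaw": 60},
    {"slide": [134,-109,0],"dr": [0,0,0],"jaw": 60},
    {"slide": [134,-109,0],"dr": [0,0,0],"jaw": 60},
    {"slide": [134,-109,0],"dr": [0,0,0],"jaw": 60},
    {"slide": [134,-109,0],"dr": [0,0,0],"jaw": 60},
    {"slide": [134,-109,0],"dr": [0,0,0],"jaw": 60},
    {"slide": [134,-109,0],"dr": [0,0,0],"jaw": 60}
  ]
}}

```text
clock: 2.15
position: [596.3, 159.4, 290.5]
ee_rot: [0.746, -0.666, 0.0, -0.0]
contact_force: [0.6, -0.1, -0.0]
gripper_width: 60.0
grasp_force: 0.0
```

```bash
python3 - <<'E'
from h import *
s=arm.read_state(); im=optics.get_image("wrist")
u=np.array([-.108,.994,0]);c=np.array([595,178.2,211])
P=np.array([c-33*u,c+33*u,c]); 
for q in proj("wrist",P,s): cv2.circle(im,tuple(int(x) for x in q.round()),4,(255,0,255),1)
K=[[538.5,151.9,71.5],[544,154.8,71.5]]
for q in proj("wrist",K,s): cv2.circle(im,tuple(int(x) for x in q.round()),4,(0,255,0),1)
cv2.imwrite("pics/w1.png",im); go([597,157.3,192],-83.8)
E
```

```text
t 2.2 at [596.4 159.3 290.5] slide [ 2.  -0.3 98.5] dr [-0.  0.  0.]
```

View pics/w1.png

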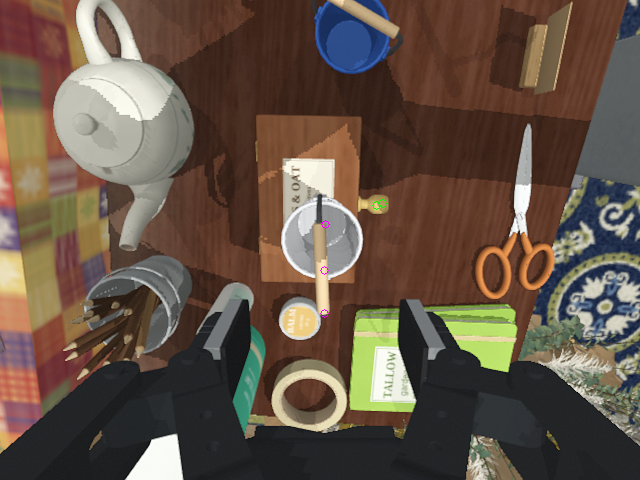

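The picture shows the grey pail's bar from (319,222) to (322,313), about 2 mm from the prediction. The knob at (378,204) matches. I descend beside the bar's middle.

Request:
{"name": "step_arm", "arguments": {
  "motion": [
    {"slide": [2,-1.5,25],"dr": [0,0,-0.1],"jaw": 50},
    {"slide": [2,-2,55],"dr": [0,0,-0.1],"jaw": 50},
    {"slide": [2,-2,80],"dr": [0,0,-0.1],"jaw": 50},
    {"slide": [2,-2,98],"dr": [0,0,-0.1],"jaw": 50},
    {"slide": [2,-2,98],"dr": [0,0,-0.1],"jaw": 50},
    {"slide": [2,-2,98],"dr": [0,0,-0.1],"jaw": 0},
    {"slide": [2,-2,98],"dr": [0,0,-0.1],"jaw": 0},
    {"slide": [2,-2,98],"dr": [0,0,-0.1],"jaw": 0}
  ]
}}

```text
clock: 3.2
position: [599.4, 157.1, 193.1]
ee_rot: [0.75, -0.661, 0.0, -0.001]
contact_force: [-0.6, 0.4, 1.7]
gripper_width: 0.0
grasp_force: 0.5
```

```bash
python3 -c "
from h import *
s=arm.read_state();print(s['gripper_width'],s['grasp_force'],s['contact_force'],s['joint_vel'])
go([596.3,159.4,290.5],-83.8)"
```

```text
0.04756949528981158 0.49497310537844896 [-0.6  0.4  1.7] [-0.  0.  0.  0.  0. -0.]
t 3.2 at [599.4 157.1 193.1] slide [ -2.7   2.6 -97.4] dr [-0.   0.   0.1]
```

```bash
python3 - <<'E'
from h import *
s=arm.read_state(); im=optics.get_image("wrist"); sd=optics.get_image("side")
print(proj("side",[[597,178,211],s["position"]]))
a=cv2.resize(im,(400,300)); b=cv2.resize(sd[140:260,250:410],(400,300),interpolation=cv2.INTER_CUBIC)
cv2.imwrite("pics/w2.png",np.hstack([a,b]))
E
```

```text
[[312.1 185.8]
 [314.9 194. ]]
```

View pics/w2.png

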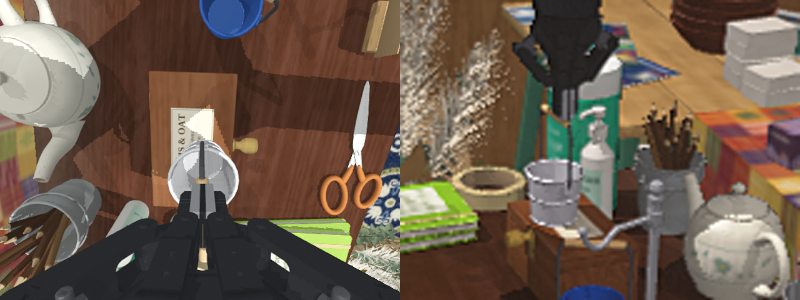

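The gripper reads fully shut with the bar apparently between the fingers, so I look closer.

```bash
python3 - <<'E'
from h import *
im=optics.get_image("wrist"); sd=optics.get_image("side")
a=cv2.resize(im[260:460,250:400],(390,520),interpolation=cv2.INTER_CUBIC); b=cv2.resize(sd[150:218,290:342],(398,520),interpolation=cv2.INTER_CUBIC)
cv2.imwrite("pics/w3.png",np.hstack([a,b]))
s=arm.read_state();print(s['contact_force'],s['wrist_torque'],s['gripper_width'],s['grasp_force'])
E
```

```text
[0.8 0.5 2.7] [ 0.1 -0.1 -0. ] -0.1512827242531391 1.2041300721466541
```

View pics/w3.png

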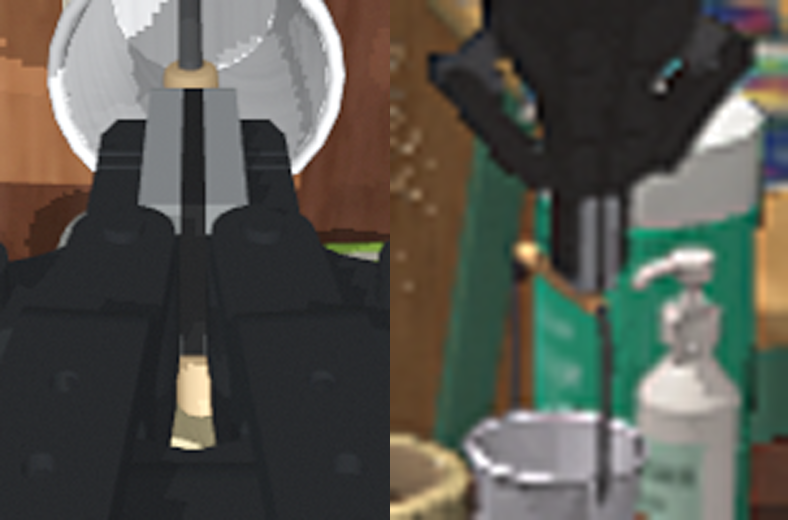

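The fingers have shut just above the bar: the tips are at side pixel (317,188), about 20 mm higher than the stated TCP. I open, go 20 mm lower (still above the rim) and close again.

Request:
{"name": "step_arm", "arguments": {
  "motion": [
    {"slide": [0,0,-4],"dr": [0,0,0],"jaw": 50},
    {"slide": [0,0,-4],"dr": [0,0,0],"jaw": 50},
    {"slide": [0,0,-4],"dr": [0,0,0],"jaw": 50},
    {"slide": [0,0,10],"dr": [0,0,0],"jaw": 50},
    {"slide": [0,0,20],"dr": [0,0,0],"jaw": 50},
    {"slide": [0,0,20],"dr": [0,0,0],"jaw": 0},
    {"slide": [0,0,20],"dr": [0,0,0],"jaw": 0},
    {"slide": [0,0,20],"dr": [0,0,0],"jaw": 0}
  ]
}}

```text
clock: 4.4
position: [599.2, 157.0, 172.6]
ee_rot: [0.75, -0.661, 0.0, -0.0]
contact_force: [-0.4, -1.0, -0.3]
gripper_width: 6.6
grasp_force: 58.4
```

Request:
{"name": "step_arm", "arguments": {
  "motion": [
    {"slide": [0,0,0],"dr": [0,0,0],"jaw": 0},
    {"slide": [0,0,-2],"dr": [0,0,0],"jaw": 0},
    {"slide": [0,0,-4],"dr": [0,0,0],"jaw": 0},
    {"slide": [0,0,-6],"dr": [0,0,0],"jaw": 0},
    {"slide": [0,0,-8],"dr": [0,0,0],"jaw": 0},
    {"slide": [0,0,-10],"dr": [0,0,0],"jaw": 0},
    {"slide": [0,0,-10],"dr": [0,0,0],"jaw": 0},
    {"slide": [0,0,-10],"dr": [0,0,0],"jaw": 0}
  ]
}}

```text
clock: 5.4
position: [598.9, 156.9, 182.2]
ee_rot: [0.75, -0.661, -0.0, 0.0]
contact_force: [0.1, -0.1, -0.9]
gripper_width: 6.7
grasp_force: 58.4
```

```bash
python3 - <<'E'
from h import *
s=arm.read_state();print(s['contact_force'],s['wrist_torque'],s['gripper_width'],s['grasp_force'])
im=optics.get_image("wrist"); sd=optics.get_image("side")
a=cv2.resize(im[260:460,250:400],(390,520),interpolation=cv2.INTER_CUBIC); b=cv2.resize(sd[150:241,290:360],(400,520),interpolation=cv2.INTER_CUBIC)
cv2.imwrite("pics/w4.png",np.hstack([a,b]))
E
```

```text
[ 0.1 -0.1 -0.9] [0. 0. 0.] 6.735773901445307 58.44412386417389
```

View pics/w4.png

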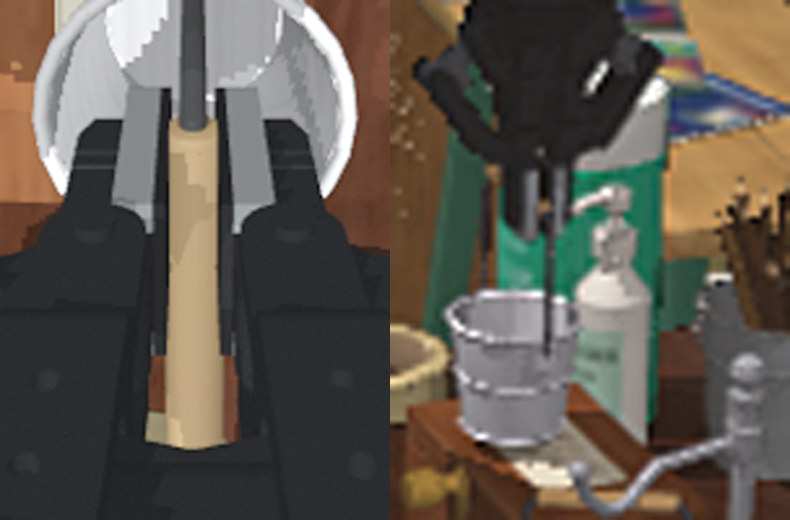

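The bar sits well between the pads and the pail has lifted clear of the lid (foot at about (515,440) in the crop). Next I lift and carry it to a point outside the hook tip.

Request:
{"name": "step_arm", "arguments": {
  "motion": [
    {"slide": [0,0,-20],"dr": [0,0,0],"jaw": 0},
    {"slide": [0,0,-45],"dr": [0,0,0],"jaw": 0},
    {"slide": [8,5,-70],"dr": [0,0,0],"jaw": 0},
    {"slide": [30,17,-82],"dr": [0,0,-0.2],"jaw": 0},
    {"slide": [62,36,-82],"dr": [0,0,-0.4],"jaw": 0},
    {"slide": [98,56,-82],"dr": [0,0,-0.6],"jaw": 0},
    {"slide": [134,77,-82],"dr": [0,0,-0.8],"jaw": 0},
    {"slide": [170,98,-82],"dr": [0,0,-1],"jaw": 0}
  ]
}}

```text
clock: 6.5
position: [522.3, -25.1, 264.3]
ee_rot: [0.795, -0.607, 0.0, -0.0]
contact_force: [0.0, -0.3, -0.2]
gripper_width: 6.6
grasp_force: 58.5
```

```bash
python3 -c "
from h import *
go([435,-235,262],-68.65)"
```

```text
t 6.5 at [522.3 -25.1 264.3] slide [179.5 139.4   2.3] dr [-0.  -0.  -0.8]
```

Request:
{"name": "step_arm", "arguments": {
  "motion": [
    {"slide": [35,27,0],"dr": [0,0,-0.2],"jaw": 0},
    {"slide": [70,54,0],"dr": [0,0,-0.4],"jaw": 0},
    {"slide": [105,81,0],"dr": [0,0,-0.6],"jaw": 0},
    {"slide": [138,107,0],"dr": [0,0,-0.8],"jaw": 0},
    {"slide": [163,127,0],"dr": [0,0,-0.8],"jaw": 0},
    {"slide": [176,137,0],"dr": [0,0,-0.8],"jaw": 0},
    {"slide": [179.5,139.5,2],"dr": [0,0,-0.8],"jaw": 0},
    {"slide": [179.5,139.5,2],"dr": [0,0,-0.8],"jaw": 0}
  ]
}}

```text
clock: 7.5
position: [435.5, -233.3, 261.9]
ee_rot: [0.827, -0.562, -0.0, -0.0]
contact_force: [0.5, 1.2, -1.3]
gripper_width: 7.1
grasp_force: 58.6
```

```bash
python3 - <<'E'
from h import *
go([537,-194.7,213.6],-68.65)
s=arm.read_state(); print(s["gripper_width"],s["contact_force"])
im=optics.get_image("top"); sd=optics.get_image("side"); s=arm.read_state()
p=s["position"]; bar=p+[-.364*21.2,.931*21.2,38.4]; u=np.array([-.364,.931,0])*33
cr=np.array([529.3,-175,218.5])
for n,i in(("top",im),("side",sd)):
    for q in proj(n,[bar-u,bar+u,cr,[594.5,-149.5,258]]): cv2.circle(i,tuple(int(round(x)) for x in q),1,(255,0,255),-1)
ct=proj("top",bar)[0].astype(int); cs=proj("side",bar)[0].astype(int)
a=cv2.resize(im[160:250,320:400],(480,540),interpolation=cv2.INTER_NEAREST)
b=cv2.resize(sd[200:330,280:357],(320,540),interpolation=cv2.INTER_NEAREST)
print(ct,cs)
cv2.imwrite("pics/h1.png",np.hstack([a,b]))
E
```

```text
t 7.5 at [ 435.5 -233.3  261.9] slide [   1.4 -108.6   48.3] dr [0. 0. 0.]
7.108595474148854 [ 0.5  1.2 -1.3]
[402 262] [291 213]
```

View pics/h1.png

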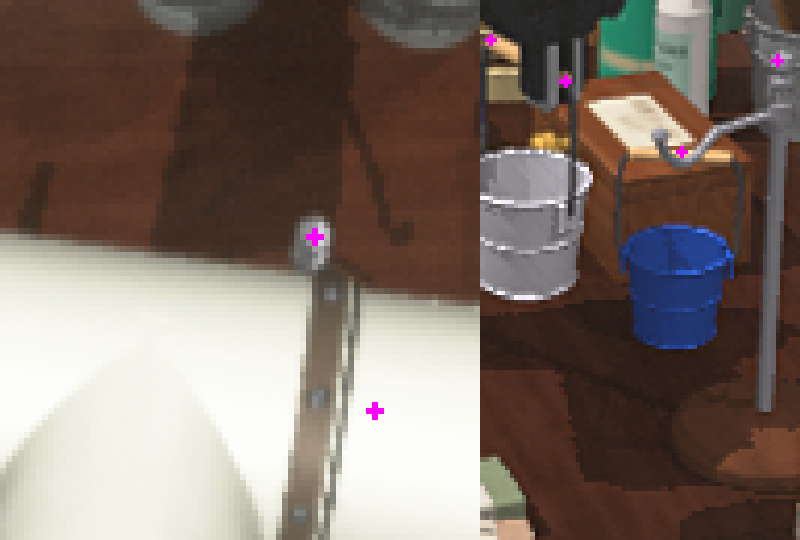

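The side view shows the predicted crook point (682,152 in the picture) right in the hook's crook, and the bar ends (490,40) and (565,81) sit on the handle. Now I descend and move in.

Request:
{"name": "step_arm", "arguments": {
  "motion": [
    {"slide": [0,0,15],"dr": [0,0,0],"jaw": 0},
    {"slide": [0,-5,32],"dr": [0,0,0],"jaw": 0},
    {"slide": [1,-20,44],"dr": [0,0,0],"jaw": 0},
    {"slide": [1,-42,48],"dr": [0,0,0],"jaw": 0},
    {"slide": [1,-66,48],"dr": [0,0,0],"jaw": 0},
    {"slide": [1,-88,48],"dr": [0,0,0],"jaw": 0},
    {"slide": [1,-104,48],"dr": [0,0,0],"jaw": 0},
    {"slide": [1,-109,48],"dr": [0,0,0],"jaw": 0}
  ]
}}

```text
clock: 8.6
position: [538.2, -194.0, 213.9]
ee_rot: [0.827, -0.562, -0.0, 0.0]
contact_force: [-0.5, -0.7, -1.7]
gripper_width: 6.7
grasp_force: 58.6
```

```bash
python3 -c "
from h import *
s=arm.read_state(); print(s['gripper_width'],s['contact_force'])
go([537,-194.7,179],-68.65)"
```

```text
6.666192918092944 [-0.5 -0.7 -1.7]
t 8.6 at [ 538.2 -194.   213.9] slide [ 0.2  1.3 34.9] dr [0. 0. 0.]
```

Request:
{"name": "step_arm", "arguments": {
  "motion": [
    {"slide": [0,1,8],"dr": [0,0,0],"jaw": 0},
    {"slide": [0,1,16],"dr": [0,0,0],"jaw": 0},
    {"slide": [0,1,23],"dr": [0,0,0],"jaw": 0},
    {"slide": [0,1,28],"dr": [0,0,0],"jaw": 0},
    {"slide": [0,1,32],"dr": [0,0,0],"jaw": 0},
    {"slide": [0,1,34],"dr": [0,0,0],"jaw": 0},
    {"slide": [0,1,34],"dr": [0,0,0],"jaw": 0},
    {"slide": [0,1,34],"dr": [0,0,0],"jaw": 0}
  ]
}}

```text
clock: 9.6
position: [536.8, -195.1, 180.9]
ee_rot: [0.827, -0.562, 0.001, -0.0]
contact_force: [0.8, 1.0, 1.4]
gripper_width: 6.6
grasp_force: 58.8
```

```bash
python3 - <<'E'
from h import *
s=arm.read_state(); print(s['position'],s['gripper_width'],s['contact_force'],s['wrist_torque'])
sd=optics.get_image("side"); w=optics.get_image("wrist")
b=cv2.resize(sd[190:310,285:375],(420,560),interpolation=cv2.INTER_CUBIC)
a=cv2.resize(w[200:460,235:410],(377,560),interpolation=cv2.INTER_CUBIC)
cv2.imwrite("pics/h2.png",np.hstack([a,b]))
E
```

```text
[ 536.8 -195.1  180.9] 6.605018600334068 [0.8 1.  1.4] [ 0.1 -0.2  0.1]
```

View pics/h2.png

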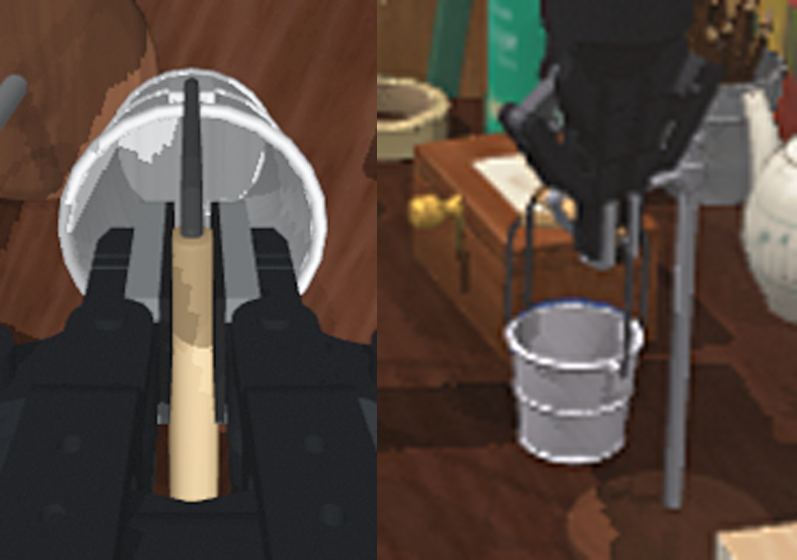

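The bar lies over the hook wire and the force rose from -1.7 to +1.4 N, so it is resting in the crook. I release it gently and then go straight up.

Request:
{"name": "step_arm", "arguments": {
  "motion": [
    {"slide": [0,0,0],"dr": [0,0,0],"jaw": 12},
    {"slide": [0,0,0],"dr": [0,0,0],"jaw": 16},
    {"slide": [0,0,0],"dr": [0,0,0],"jaw": 22},
    {"slide": [0,0,0],"dr": [0,0,0],"jaw": 30},
    {"slide": [0,0,0],"dr": [0,0,0],"jaw": 40},
    {"slide": [0,0,0],"dr": [0,0,0],"jaw": 40},
    {"slide": [0,0,0],"dr": [0,0,0],"jaw": 40},
    {"slide": [0,0,0],"dr": [0,0,0],"jaw": 40}
  ]
}}

```text
clock: 10.7
position: [536.1, -195.0, 180.2]
ee_rot: [0.827, -0.562, 0.0, 0.0]
contact_force: [-0.0, -0.2, 0.6]
gripper_width: 39.9
grasp_force: 0.0
```

Request:
{"name": "step_arm", "arguments": {
  "motion": [
    {"slide": [0,0,-5],"dr": [0,0,0],"jaw": 40},
    {"slide": [0,0,-12],"dr": [0,0,0],"jaw": 40},
    {"slide": [0,0,-22],"dr": [0,0,0],"jaw": 40},
    {"slide": [0,0,-34],"dr": [0,0,0],"jaw": 40},
    {"slide": [0,0,-48],"dr": [0,0,0],"jaw": 40},
    {"slide": [0,0,-65],"dr": [0,0,0],"jaw": 40},
    {"slide": [0,0,-85],"dr": [0,0,0],"jaw": 40},
    {"slide": [0,0,-110],"dr": [0,0,0],"jaw": 40}
  ]
}}

```text
clock: 11.7
position: [535.9, -194.9, 291.4]
ee_rot: [0.827, -0.562, -0.0, 0.0]
contact_force: [0.6, 0.1, -0.2]
gripper_width: 40.0
grasp_force: 0.0
```

```bash
python3 - <<'E'
from h import *
s=arm.read_state(); print(s["contact_force"])
im=optics.get_image("side"); cv2.imwrite("pics/s3.png",im)
im2=optics.get_image("side"); print("motion",np.abs(im.astype(int)-im2)[180:320,285:375].max())
g=im.astype(int); old=cv2.imread("pics/side0.png").astype(int)
# pail pixels: changed vs start, grey, in the zone below the hook
d=(np.abs(g-old).sum(2)>60); d=d.astype(np.uint8)
n,l,st,c=cv2.connectedComponentsWithStats(d[190:330,285:380])
for i in range(1,n):
    if st[i,4]>30: print(st[i]+[285,190,0,0,0],c[i]+[285,190])
cr=np.array([529.3,-175,218.5])
print("expected bar",proj("side",cr),"rim c",proj("side",cr-[0,0,66]),"foot c",proj("side",cr-[0,0,130]))
# ring extents expected for upright pail
t=np.linspace(0,2*np.pi,60)
P=np.vstack([cr+np.c_[33.5*np.cos(t),33.5*np.sin(t),0*t-66],cr+np.c_[26*np.cos(t),26*np.sin(t),0*t-130]]);q=proj("side",P)
print("expected box",q.min(0),q.max(0))
go([538,152,230],5.5)
E
```

```text
[ 0.6  0.1 -0.2]
motion 205
[299 190  41  54 775] [315.4 219.8]
[322 190  11  15 134] [327.5 196.4]
[340 190   9  10  77] [343.7 194.2]
[312 254  30  37 883] [326.4 271.2]
[325 273  42  41 499] [341.4 301. ]
expected bar [[328.1 235.9]] rim c [[327.2 260.8]] foot c [[326.3 284.1]]
expected box [313.2 254.5] [341.2 289.5]
t 11.8 at [ 537.7 -195.5  294.3] slide [-323.3 -127.8   63.7] dr [-0.  -0.1 -9.2]
```

The pail's outline in the side image (312–342, 254–291) matches the expected upright hanging pose. I move high over to the knob.

Request:
{"name": "step_arm", "arguments": {
  "motion": [
    {"slide": [-20,-8,0],"dr": [0,0,-1],"jaw": 60},
    {"slide": [-65,-26,0],"dr": [0,0,-2.2],"jaw": 60},
    {"slide": [-115,-46,0],"dr": [0,0,-3.4],"jaw": 60},
    {"slide": [-165,-66,0],"dr": [0,0,-4.6],"jaw": 60},
    {"slide": [-215,-86,0],"dr": [0,0,-5.8],"jaw": 60},
    {"slide": [-265,-106,0],"dr": [0,0,-7],"jaw": 60},
    {"slide": [-305,-121,0],"dr": [0,0,-8.2],"jaw": 60},
    {"slide": [-323,-128,0],"dr": [0,0,-9.2],"jaw": 60}
  ]
}}

```text
clock: 12.8
position: [535.8, 154.7, 289.7]
ee_rot: [0.999, 0.049, -0.0, 0.0]
contact_force: [0.5, 0.7, 1.1]
gripper_width: 60.0
grasp_force: 0.0
```

Request:
{"name": "step_arm", "arguments": {
  "motion": [
    {"slide": [0,0,10],"dr": [0,0,0],"jaw": 50},
    {"slide": [0,0,30],"dr": [0,0,0],"jaw": 50},
    {"slide": [0,0,60],"dr": [0,0,0],"jaw": 50},
    {"slide": [0,0,90],"dr": [0,0,0],"jaw": 50},
    {"slide": [0,0,100],"dr": [0,0,0],"jaw": 50},
    {"slide": [0,0,100],"dr": [0,0,0],"jaw": 50},
    {"slide": [0,0,100],"dr": [0,0,0],"jaw": 50},
    {"slide": [0,0,100],"dr": [0,0,0],"jaw": 50}
  ]
}}

```text
clock: 13.8
position: [537.0, 152.7, 191.4]
ee_rot: [0.999, 0.045, 0.001, -0.001]
contact_force: [-0.2, 0.4, -0.2]
gripper_width: 50.0
grasp_force: 0.0
```

```bash
python3 - <<'E'
from h import *
a=optics.get_image("side").astype(int);b=optics.get_image("side").astype(int);print("pail motion",np.abs(a-b)[252:292,310:344].max())
s=arm.read_state(); im=optics.get_image("wrist"); cv2.imwrite("pics/k1.png",im)
print("pred knob px",proj("wrist",[[538.5,151.9,71.5],[544,154.8,71.5]],s))
h=cv2.cvtColor(im,cv2.COLOR_BGR2HSV); m=cv2.inRange(h,(18,110,90),(35,255,255))
n,l,st,c=cv2.connectedComponentsWithStats(m)
for i in range(1,n):
    if st[i,4]>60: print(st[i],c[i],atz("wrist",c[i],71.5,s))
go([538,152,130],5.5)
E
```

```text
pail motion 12
pred knob px [[323.5 226.6]
 [320.4 219.4]]
[105  83  38  18 307] [123.7  89.4] [624.2 299.6  71.5]
[ 100   91   50   45 1278] [124.9 116.2] [606.3 299.9  71.5]
[309 196  26  40 843] [321.5 217.1] [545.9 154.1  71.5]
[ 19 391  28  26 290] [ 30.4 403.5] [350.8 399.7  71.5]
[ 48 392  21  24 177] [ 59.5 404.6] [351.9 373.8  71.5]
[  0 399  14  29 208] [  4.7 413.5] [337.5 424.4  71.5]
[ 14 429  20  19  89] [ 22.5 436.2] [312.9 411.9  71.5]
[  0 430  18  30 244] [  5.6 444.4] [301.9 428.9  71.5]
t 13.95 at [536.6 152.6 190.8] slide [ 1.3  0.8 60.8] dr [-0. -0. -0.]
```

The pail is still. The knob blob (309–335, 196–236) puts the head centre at about (540.5, 153), in line with the box fit. I descend with the fingers straddling it, using the tip offset found before.

Request:
{"name": "step_arm", "arguments": {
  "motion": [
    {"slide": [2,0,30],"dr": [0,0,0],"jaw": 50},
    {"slide": [4,0,65],"dr": [0,0,0],"jaw": 50},
    {"slide": [4,0,100],"dr": [0,0,0],"jaw": 50},
    {"slide": [4,0,130],"dr": [0,0,0],"jaw": 50},
    {"slide": [4,0,148],"dr": [0,0,0],"jaw": 50},
    {"slide": [4,0,154],"dr": [0,0,0],"jaw": 50},
    {"slide": [4,0,154],"dr": [0,0,0],"jaw": 50},
    {"slide": [4,0,154],"dr": [0,0,0],"jaw": 50}
  ]
}}

```text
clock: 14.95
position: [541.1, 153.2, 37.3]
ee_rot: [0.999, 0.045, 0.001, -0.0]
contact_force: [-0.4, 0.6, 0.0]
gripper_width: 50.0
grasp_force: 0.0
```

Request:
{"name": "step_arm", "arguments": {
  "motion": [
    {"slide": [0,0,0],"dr": [0,0,0],"jaw": 30},
    {"slide": [0,0,0],"dr": [0,0,0],"jaw": 24},
    {"slide": [0,0,0],"dr": [0,0,0],"jaw": 10},
    {"slide": [0,0,0],"dr": [0,0,0],"jaw": 0},
    {"slide": [0,0,0],"dr": [0,0,0],"jaw": 0},
    {"slide": [0,0,0],"dr": [0,0,0],"jaw": 0},
    {"slide": [0,0,0],"dr": [0,0,0],"jaw": 0},
    {"slide": [0,0,0],"dr": [0,0,0],"jaw": 0}
  ]
}}

```text
clock: 15.95
position: [540.6, 154.9, 37.1]
ee_rot: [0.999, 0.046, 0.001, -0.001]
contact_force: [-3.7, 5.0, 2.5]
gripper_width: 17.5
grasp_force: 58.5
```

```bash
python3 - <<'E'
from h import *
s=arm.read_state(); print(s['position'],s['gripper_width'],s['contact_force'],s['wrist_torque'])
M=R.from_quat(s["ee_rot"]).as_matrix(); b=np.array([.995,.097,0])
for d in range(0,61,6):
    a=np.radians(d); f=124*np.cos(a)-9*np.sin(a); u=124*np.sin(a)+9*np.cos(a)
    D=b*(124-f)+[0,0,u-9]; print(d,M.T@D)
E
```

```text
[540.6 154.9  37.1] 17.496837036104267 [-3.7  5.   2.5] [1.8 1.1 0.1]
0 [0. 0. 0.]
6 [  1.6  -0.  -12.9]
12 [  4.6  -0.1 -25.6]
18 [  8.9  -0.1 -37.9]
24 [ 14.5  -0.2 -49.6]
30 [ 21.2  -0.3 -60.8]
36 [ 29.1  -0.4 -71.1]
42 [ 38.   -0.4 -80.6]
48 [ 47.9  -0.5 -89.1]
54 [ 58.6  -0.6 -96.5]
60 [  70.    -0.7 -102.7]
```

The knob is gripped (17.5 mm, with the same offset as before). I follow the lid's arc at 6° per row.

Request:
{"name": "step_arm", "arguments": {
  "motion": [
    {"slide": [0.4,-1,-6.5],"dr": [0,0,0],"jaw": 0},
    {"slide": [1.6,-1.5,-12.9],"dr": [0,0,0],"jaw": 0},
    {"slide": [4.6,-1.6,-25.6],"dr": [0,0,0],"jaw": 0},
    {"slide": [8.9,-1.6,-37.9],"dr": [0,0,0],"jaw": 0},
    {"slide": [14.5,-1.7,-49.6],"dr": [0,0,0],"jaw": 0},
    {"slide": [21.2,-1.8,-60.8],"dr": [0,0,0],"jaw": 0},
    {"slide": [25,-1.8,-66],"dr": [0,0,0],"jaw": 0},
    {"slide": [25,-1.8,-66],"dr": [0,0,0],"jaw": 0}
  ]
}}

```text
clock: 16.95
position: [565.0, 157.1, 102.7]
ee_rot: [0.999, 0.045, -0.0, -0.0]
contact_force: [-1.8, 5.2, -2.5]
gripper_width: 17.3
grasp_force: 58.8
```

```bash
python3 - <<'E'
from h import *
s=arm.read_state(); p=s['position'];print(p,s['gripper_width'],s['contact_force'],s['wrist_torque'])
d=p-[540.6,154.9,37.1]; x=d@[.995,.097,0]; print(x,d[2],"angle",np.degrees(np.arctan2(9+d[2],124-x)-np.arctan2(9,124)),"r",np.hypot(9+d[2],124-x))
E
```

```text
[565.  157.1 102.7] 17.30937776597229 [-1.8  5.2 -2.5] [1.6 0.5 0.1]
24.489262440774265 65.58593983694263 angle 32.70124736375564 r 124.3601596611275
```

Request:
{"name": "step_arm", "arguments": {
  "motion": [
    {"slide": [4,0,-5],"dr": [0,0,0],"jaw": 0},
    {"slide": [13,-0.2,-14.6],"dr": [0,0,0],"jaw": 0},
    {"slide": [22.9,-0.3,-23.1],"dr": [0,0,0],"jaw": 0},
    {"slide": [33.6,-0.4,-30.5],"dr": [0,0,0],"jaw": 0},
    {"slide": [41,-0.5,-34.7],"dr": [0,0,0],"jaw": 0},
    {"slide": [45,-0.5,-36.7],"dr": [0,0,0],"jaw": 0},
    {"slide": [45,-0.5,-36.7],"dr": [0,0,0],"jaw": 0},
    {"slide": [45,-0.5,-36.7],"dr": [0,0,0],"jaw": 0}
  ]
}}

```text
clock: 17.95
position: [608.6, 161.2, 139.5]
ee_rot: [0.999, 0.045, -0.001, 0.0]
contact_force: [-3.0, 4.2, 1.0]
gripper_width: 17.1
grasp_force: 59.1
```

Request:
{"name": "step_arm", "arguments": {
  "motion": [
    {"slide": [0,0,0],"dr": [0,0,0],"jaw": 0},
    {"slide": [0,0,0],"dr": [0,0,0],"jaw": 0},
    {"slide": [0,0,0],"dr": [0,0,0],"jaw": 0},
    {"slide": [0,0,0],"dr": [0,0,0],"jaw": 0},
    {"slide": [0,0,0],"dr": [0,0,0],"jaw": 0},
    {"slide": [0,0,0],"dr": [0,0,0],"jaw": 0},
    {"slide": [0,0,0],"dr": [0,0,0],"jaw": 0},
    {"slide": [0,0,0],"dr": [0,0,0],"jaw": 0}
  ]
}}

```text
clock: 18.95
position: [608.5, 161.2, 139.4]
ee_rot: [0.999, 0.045, -0.001, 0.0]
contact_force: [-3.3, 4.7, 1.0]
gripper_width: 17.4
grasp_force: 59.1
```

```bash
python3 - <<'E'
from h import *
s=arm.read_state(); p=s['position'];print(p,s['gripper_width'],s['grasp_force'],s['contact_force'],s['wrist_torque'],s['joint_vel'])
d=p-[540.6,154.9,37.1]; x=d@[.995,.097,0]; print(x,d[2],"angle",np.degrees(np.arctan2(9+d[2],124-x)-np.arctan2(9,124)),"r",np.hypot(9+d[2],124-x))
a=optics.get_image("side");b=optics.get_image("side");o=cv2.imread("pics/s3.png")
z=(slice(252,292),slice(310,344)); f=lambda i:i[z].astype(int)
print("pail motion",np.abs(f(a)-f(b)).max(),"vs hung mean",np.abs(f(a)-f(o)).mean())
# lid: gold label / knob and changed pixels near box in side view
P=np.array([540.5,153.3,71.5]);H=P+124*np.array([.995,.097,0])-[0,0,9]
for dg in(50,60,70):
    t=np.radians(dg);fw=124*np.cos(t)-9*np.sin(t);u=124*np.sin(t)+9*np.cos(t)
    print(dg,proj("side",H-[.995*fw,.097*fw,-u]))
h=cv2.cvtColor(a,cv2.COLOR_BGR2HSV);m=cv2.inRange(h,(18,110,80),(35,255,255))[170:260,280:350]
n,l,st,c=cv2.connectedComponentsWithStats(m)
for i in range(1,n):
    if st[i,4]>4: print(st[i]+[280,170,0,0,0],c[i]+[280,170])
# goods: change vs start over the goods' zone
o0=cv2.imread("pics/side0.png").astype(int);print("goods diff",np.abs(a-o0)[280:420,240:335].sum(2).__gt__(60).sum(), np.abs(a-o0)[262:300,245:268].sum(2).__gt__(60).sum())
E
```

```text
[608.5 161.2 139.4] 17.38196844124076 59.061565801966935 [-3.3  4.7  1. ] [ 1.3  1.2 -0.1] [-0.  0. -0. -0.  0. -0.]
68.18994334998783 102.34218094086901 angle 59.22648343071195 r 124.54655226037686
pail motion 5 vs hung mean 6.805392156862745
50 [[311.9 203.8]]
60 [[317.9 199.4]]
70 [[324.4 196.1]]
[314 198   2   4   6] [314.3 199.2]
[317 205   6   5  12] [319.2 206.8]
[295 224  10   2  11] [299.3 224.3]
[313 230   5   5  12] [314.8 231.8]
[324 240   6   6  16] [326.  242.8]
goods diff 290 5
```

The lid is at about 59° and held, the pail hangs still and the goods are in place, so I hand in.

```bash
python3 -c "
from bench import arm
print(arm.job_done())"
```

```text
the job is handed in; nothing more can be done
None
```

The job is handed in (no verdict was returned): the pail hangs still in the hook's crook, and the gripper holds the lid by its knob at about 59° by my measurement; the goods look unmoved in the side camera image.

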